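# Load the spacer rings into the specimen well

## Robot

A 6-joint arm with a two-finger parallel gripper is mounted at the origin on the work surface. World frame = base frame: x ahead of the robot, y to its left, z up, the work surface at z = 0. Lengths are in m, angles in rad, forces in N, time in s.
With the tool pointing down it reaches from about 0.35 to 0.725 m from the base axis. Payload 6 kg.
Tool frame: the origin (TCP) lies midway between the tips of the shut fingers; the grasp point (between the pads) lies 19 mm behind it (r.grip_point_offset is the distance from the TCP to the grasp point, in m); z points along the fingers, y is the line along which they close (so a half turn about z gives the same grasp; the last joint's range is limited). The gripper opens to 85 mm and grips with 20 to 120 N. Pads are 22 mm wide; open, the fingers measure 114 mm over their backs; the gripper's body (76 mm by 85 mm) begins 54 mm behind the grasp point. The pads swing forward as they close: fully open they stand 13 mm farther back than shut.
Start: joints at [1.492, 0.04, 0.085, 0, -1.615, -0.334], TCP at [0.241, 0.55, 0.231] pointing down, gripper open.
Joint ranges: [-2.56, 2.56], [-1.29, 2.01], [-1.08, 1.49], [-3.29, 1.98], [-2.81, -0.18], [-2.99, 2.99]. Speed limits (rad/s): [2.57, 2.57, 3.01, 3.14, 3.14, 3.14].

## Interface

Orientations are given as a unit quaternion [w, x, y, z].
In Python, from plant import r, eyes, ticket gives the robot as it stands. The module is installed in compiled form; this text tells all that it offers.
- The arm moves only by the shell command python3 -m creep 'ROWS' [FORCE]. ROWS is JSON, one flat list of numbers, 5 for each row, row after row: the shift along the world's x, y, z in mm, then the turn about the world's z in degrees, then the closure in counts, from 0 (fully open) to 255 (shut). In form: [x, y, z, yaw, gripper, x, y, z, yaw, gripper, ...]. A call has 1 to 5 rows; each row shifts and turns the commanded pose from where the row before left it; what a row does not reach is not made up. A row lasts 1/8 s, in which the tool goes at most 62.5 mm and 10.7 degrees, less where a joint would pass 70% of its speed; a pose out of reach is approached as far as the arm can. A call is refused whole if a number of a shift passes 62.5 or a number of a turn 10.7, either way. A call with a gripper value outside its range is refused whole. The fingers move at their own pace and stop on an object; FORCE is the grip in N (left out, the last holds). Time passes only in rows, so rows that do not move let the fingers close. It gives the time, the measured TCP pose, the force, the opening and the grip force at its end, in the units of the state.
- r.get_obs(): the state, without advancing time (a new reading comes with each control period).
- eyes.camera(name): name is "side" or "top" or "wrist"; returns (picture, depth): 384x512x3 uint8, blue, green, red; 384x512 float32, m along the optical axis (not along the pixel's ray), 0 where there is no reading.
- eyes.get_calibration(name): a dict with "fx", "fy", "cx", "cy" (pixels), "camera_from_world" (4x4, takes a point from world to camera coordinates); the wrist camera has in their place "tool_from_camera" (4x4, takes a point from camera to tool coordinates, whose origin is the TCP and whose axes are the flange's). Camera axes: x right, y down, z forward; pixel columns grow to the right and rows downward; lengths in m; the calibration is good to about 2 mm. A picture is of the moment at which its call begins: read the wrist's pose just before it. get_calibration takes no time and is no camera call.
- ticket.close_job(): hands the job in; it is judged then, once.
The state is a dict: "time_s": time; "joints": joint angles; "joint_velocities": joint speeds; "joint_efforts": joint torques, N m; "tool_pos": TCP position; "tool_rot": TCP orientation; "force": force on the tool from outside, world axes, zero at the start; "ft_torque": the same for the moment, N m; "finger_gap": opening from 0.0 (shut) to 1.0 (fully open); "gripper_force": force on a finger pad.
Only numpy, scipy, OpenCV 4.12 (cv2) and the standard library are available. Lean on these libraries where they do the work, as an engineer would, in place of code of your own. Each camera call takes 0.05 s, during which the arm holds its last target. There are 200 camera calls.

## Task

At this macro photography bench a specimen has to be raised to the lens's focus: drop the two small bare-metal spacer rings into the funnel-mouthed specimen well, so that they lie flat at its bottom, one on top of the other, in either order. Use the two thick rings with a small hole: the solid disc of the same diameter and the wide thin ring are not spacers.

Things in the scene. Friction and masses are not known exactly. Their poses are not given: they have to be found in the camera images.
- well: the specimen well: upright polished (slippery) aluminium tube fixed to the table, 38 mm high, open on top. Bore 60 mm, widening over the top 14 mm to about 79 mm inside, 86 outside; 80 mm flange at its foot; floor 5 mm above the table. Fingers do not fit in: let go over its axis, tips just above the rim. Origin on its axis at table height; z up. Neighbours: 90 mm or more centre to centre, at most 45 mm tall.
- ring_1: a bare-metal spacer ring lying flat: outer diameter 46 mm, round hole 26 mm, 12 mm thick, about 40 g. Origin at its centre, halfway up (6 mm above the table as it lies); z is its axis. Grip it across the outside with the fingertips 6 mm below its top face, about 20 N, at any yaw; 25 mm or more is free around it.
- ring_2: the other spacer ring, identical: a bare-metal spacer ring lying flat: outer diameter 46 mm, round hole 26 mm, 12 mm thick, about 40 g. Origin at its centre, halfway up (6 mm above the table as it lies); z is its axis. Grip it across the outside with the fingertips 6 mm below its top face, about 20 N, at any yaw; 25 mm or more is free around it.
Things that resemble listed ones, but are neither listed nor needed, are in the scene too. Leave any purple or yellow look-alike of the ring_1 alone.

How it is judged:
By the outcome, as a careful person would: the job done as asked, in the order asked, and still so for the second after the job is handed in, with the robot touching nothing.
It also fails if it takes over 58 s, if anything falls off the work surface, if the arm or the gripper's body presses on something with over 40 N, if the wrist force passes 120 N, or if a joint passes its speed limit or range.

## Working session

There is one attempt and no reset: what is moved stays moved. The work goes in short steps, Python scripts to look and compute and a shell command to move; the robot and the scene stay as the last step left them, time stands still between calls to the robot, and variables do not carry over. Pictures are saved under pics/ and viewed, at most 10 in all, crops included, and the job is handed in when it is done.

```bash
mkdir -p pics; python3 - <<'E'
from plant import r,eyes
import cv2,numpy as np
o=r.get_obs();print(o['time_s'],o['tool_pos'],o['tool_rot'],r.grip_point_offset)
for n in['top','side']:
    p,d=eyes.camera(n);cv2.imwrite(f'pics/{n}0.png',p);np.savez(f'{n}0.npz',p=p,d=d);c=eyes.get_calibration(n);print(n,c['fx'],c['cx'],c['cy'],np.round(np.linalg.inv(c['camera_from_world']),3).tolist())
a=cv2.imread('pics/top0.png')
E
```

```text
0.0 [0.24048525 0.54932345 0.23026699] [ 8.94134321e-04  9.78778387e-01 -2.04919628e-01 -1.26755726e-04] 0.0187
top 425.4835536246969 251.68609682624344 188.80441211387745 [[0.006, -0.996, 0.091, 0.478], [-1.0, -0.005, 0.015, -0.02], [-0.014, -0.091, -0.996, 0.851], [0.0, 0.0, 0.0, 1.0]]
side 432.4732756635203 250.70198254080316 191.42063552879043 [[-0.874, -0.382, 0.299, 0.335], [-0.485, 0.684, -0.545, 0.442], [0.004, -0.622, -0.783, 0.679], [0.0, 0.0, 0.0, 1.0]]
```

View pics/top0.png

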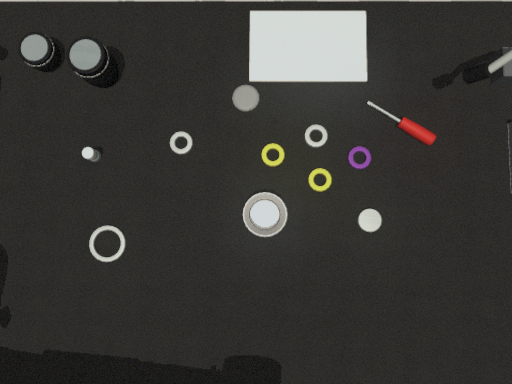

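View pics/side0.png

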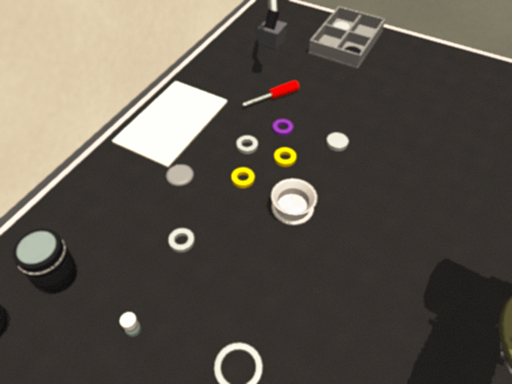

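Top view (side view in brackets): candidates are bare rings at (181,143) [side (181,239)] and (316,135) [side (247,144)]. The look-alikes are the solid disc (370,220), grey disc (245,98), wide thin ring (107,243), yellow rings (273,155) and (320,180), and purple ring (360,157). The well is at (265,214) [side (293,201)]. By description I choose the two bare-metal rings, and I'll check them in a crop.

```bash
cat >h.py <<'E'
import numpy as np,cv2
from plant import r,eyes
def ray(c,uv,T=None):
    M=np.linalg.inv(c['camera_from_world']) if T is None else T
    d=M[:3,:3]@np.array([(uv[0]-c['cx'])/c['fx'],(uv[1]-c['cy'])/c['fy'],1]);return M[:3,3],d/np.linalg.norm(d)
def plane(o,d,z): return o+d*(z-o[2])/d[2]
def tri(a,b):
    A=sum(np.eye(3)-np.outer(d,d) for o,d in(a,b));B=sum((np.eye(3)-np.outer(d,d))@o for o,d in(a,b))
    p=np.linalg.solve(A,B);return p,[np.linalg.norm(np.cross(p-o,d))*1e3 for o,d in(a,b)]
def blob(p,uv,w=45,th=95):
    """outer contour + hole of bright blob nearest uv: ellipse centres"""
    g=p.min(axis=2);m=(g>th).astype(np.uint8)
    cs,h=cv2.findContours(m,cv2.RETR_CCOMP,cv2.CHAIN_APPROX_NONE)
    i=min((i for i in range(len(cs)) if h[0][i][3]<0 and len(cs[i])>20),key=lambda i:np.linalg.norm(np.mean(cs[i][:,0],0)-uv))
    holes=[cv2.fitEllipse(cs[j]) for j in range(len(cs)) if h[0][j][3]==i and len(cs[j])>8]
    return cv2.fitEllipse(cs[i]),holes
E
python3 - <<'E'
from h import *
t=np.load('top0.npz');s=np.load('side0.npz');ct=eyes.get_calibration('top');cs=eyes.get_calibration('side')
P={'A':((181,143),(181,239)),'B':((316,135),(247,144)),'well':((265,214),(293,201))}
for n,(a,b) in P.items():
    ea,ha=blob(t['p'],a);eb,hb=blob(s['p'],b)
    p,e=tri(ray(ct,ea[0]),ray(cs,eb[0]))
    print(n,np.round(ea[0]+ea[1],1),np.round(eb[0]+eb[1],1),'tri',np.round(p*1e3,1),np.round(e,1),'holes',[np.round(x[0]+x[1],1) for x in ha+hb])
    for z in(0.006,.012,.038):print('  z',z,np.round(plane(*ray(ct,ea[0]),z)*1e3,1),np.round(plane(*ray(cs,eb[0]),z)*1e3,1))
    # depth
    for q,c,uv,rr in((t,ct,ea[0],ea[1][1]/2*.78),(s,cs,eb[0],eb[1][0]/2*.78)):
        M=np.linalg.inv(c['camera_from_world']);Z=[]
        for th in np.linspace(0,6.28,24):
            u,v=uv[0]+rr*np.cos(th),uv[1]+rr*np.sin(th);D=q['d'][int(round(v)),int(round(u))]
            Z.append((M@[(u-c['cx'])/c['fx']*D,(v-c['cy'])/c['fy']*D,D,1])[2]*1e3)
        print('  depth z mm med',np.round(np.median(Z),1))
cr=[cv2.resize(i[y-35:y+35,x-35:x+35],(280,280),interpolation=3) for i,(x,y) in((t['p'],(181,143)),(t['p'],(316,135)),(s['p'],(181,239)),(s['p'],(247,144)))]
cv2.imwrite('pics/crop1.png',np.vstack([np.hstack(cr[:2]),np.hstack(cr[2:])]))
E
```

```text
A [180.6 142.2  22.   22.2] [180.9 239.1  23.1  26.1] tri [647.1 135.4  10.2] [0.6 0.6] holes [array([180.6, 142.4,  13. ,  13.3]), array([180.9, 239. ,   9.6,  13.4])]
  z 0.006 [648.5 136.4   6. ] [648.4 133.3   6. ]
  z 0.012 [647.3 135.3  12. ] [645.6 136.1  12. ]
  z 0.038 [642.  130.5  38. ] [633.5 148.   38. ]
  depth z mm med 12.8
  depth z mm med 11.3
B [315.7 135.3  22.2  22.4] [246.7 143.5  17.5  21.5] tri [ 662.4 -135.7    8.7] [0.4 0.4] holes [array([315.5, 135.5,  12.9,  13.4]), array([247.1, 143.1,   6.1,  10.6])]
  z 0.006 [ 663.3 -136.     6. ] [ 663.4 -138.2    6. ]
  z 0.012 [ 662.  -135.2   12. ] [ 660.5 -133.    12. ]
  z 0.038 [ 656.3 -131.6   38. ] [ 647.7 -110.5   38. ]
  depth z mm med 12.9
  depth z mm med 11.3
well [264.7 214.2  44.2  44.4] [293.3 200.6  46.   47. ] tri [503.3 -33.7  23.5] [0.4 0.4] holes [array([304.9, 196.7,   3.7,  11.6])]
  z 0.006 [504.3 -33.8   6. ] [507.4 -46.5   6. ]
  z 0.012 [504.1 -33.7  12. ] [505.8 -42.2  12. ]
  z 0.038 [503.2 -33.3  38. ] [499.1 -23.3  38. ]
  depth z mm med 30.1
  depth z mm med 28.7
```

View pics/crop1.png

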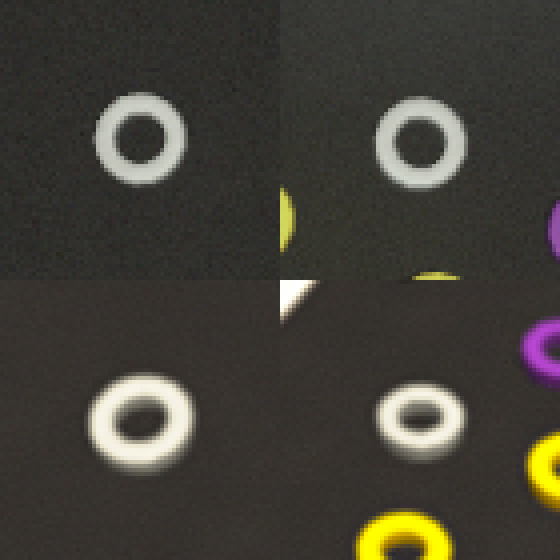

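The crop confirms both are bare grey rings with a small hole: A at crop (140,138), B at (420,142). They measure about 44–46 mm across, with the top face near 12 mm. Moving above A.

```bash
python3 -m creep '[40,-41,-5,0,0,40,-41,-5,0,0,40,-41,-5,0,0,40,-41,-5,0,0,40,-41,-5,0,0]' 20; python3 -m creep '[40,-41,-10,0,0,40,-41,-10,0,0,40,-41,-10,0,0,40,-41,-10,0,0,40,-41,-10,0,0]'; python3 -m creep '[0,0,0,0,0,0,0,0,0,0,0,0,0,0,0]'
cat >w.py <<'E'
import sys
from h import *
from scipy.spatial.transform import Rotation as R
def wrist(name):
    o=r.get_obs();p,d=eyes.camera('wrist');cv2.imwrite(f'pics/{name}.png',p)
    c=eyes.get_calibration('wrist');q=o['tool_rot'];T=np.eye(4);T[:3,:3]=R.from_quat([q[1],q[2],q[3],q[0]]).as_matrix();T[:3,3]=o['tool_pos']
    return p,d,c,T@c['tool_from_camera'],o
def proj(c,T,X):
    x=np.linalg.inv(T)@np.append(X,1);return np.array([c['fx']*x[0]/x[2]+c['cx'],c['fy']*x[1]/x[2]+c['cy']])
E
python3 - <<'E'
from w import *
p,d,c,T,o=wrist('w1')
print(o['time_s'],o['tool_pos'],o['finger_gap'],proj(c,T,[.6473,.1355,.012]),T[:3,3],d[192,256])
uv=proj(c,T,[.6473,.1355,.012]);e,hs=blob(p,uv);print(e,hs,plane(*ray(c,e[0],T),.012)*1e3)
E
```

```text
time_s: 0.72
tool_pos: [0.4415, 0.343, 0.2058]
tool_rot: [0.0, 0.979, -0.205, -0.0]
force: [-0.3, 1.0, 0.1]
finger_gap: 1.002
gripper_force: 0.0
time_s: 1.35
tool_pos: [0.6416, 0.1381, 0.1555]
tool_rot: [0.0, 0.979, -0.205, -0.0]
force: [-0.7, 0.5, 0.7]
finger_gap: 0.999
gripper_force: 0.0
time_s: 1.72
tool_pos: [0.6403, 0.1406, 0.1568]
tool_rot: [-0.0, 0.979, -0.204, 0.0]
force: [1.4, 0.2, 0.5]
finger_gap: 0.997
gripper_force: 0.0
1.725 [0.64027801 0.1406348  0.15683155] 0.996588940906149 [257.94590186 170.81495745] [0.70070936 0.1141283  0.29910802] 0.30997986
((258.3089599609375, 171.24790954589844), (42.504783630371094, 42.758056640625), 173.40379333496094) [((258.4297180175781, 170.9902801513672), (22.22508430480957, 24.396955490112305), 91.43110656738281)] [646.72164421 135.33435714  12.        ]
```

View pics/w1.png

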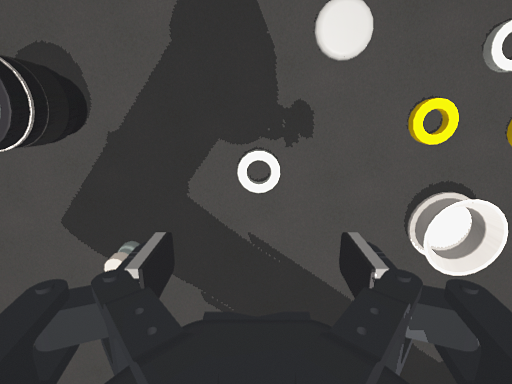

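Wrist view shows bare ring A at (258,171), giving (646.7,135.3) mm, which agrees with the other views. The well is at right (465,235). Now descend and grip.

```bash
python3 -m creep '[7,-5,-50,0,0,0,0,-50,0,0,0,0,-40,0,0,0,0,-13,0,0,0,0,0,0,0]' 20; python3 -m creep '[0,0,0,0,180,0,0,0,0,180,0,0,0,0,180,0,0,0,0,180,0,0,0,0,180]'; python3 -m creep '[0,0,0,0,180,0,0,0,0,180,0,0,0,0,180]'
```

```text
time_s: 2.4
tool_pos: [0.6477, 0.1351, 0.0038]
tool_rot: [0.0, 0.979, -0.204, 0.0]
force: [0.3, 0.1, 1.5]
finger_gap: 1.0
gripper_force: 0.0
time_s: 3.02
tool_pos: [0.6486, 0.135, 0.0053]
tool_rot: [-0.001, 0.979, -0.205, 0.001]
force: [-2.2, -0.4, 6.2]
finger_gap: 0.514
gripper_force: 20.0
time_s: 3.4
tool_pos: [0.6486, 0.1349, 0.0053]
tool_rot: [-0.001, 0.979, -0.205, 0.001]
force: [-1.6, -0.1, 6.1]
finger_gap: 0.516
gripper_force: 20.0
```

```bash
python3 -m creep '[0,0,30,0,180,0,0,50,0,180,0,0,50,0,180,-29,-34,0,0,180,-29,-34,0,0,180]'; python3 -m creep '[-29,-34,0,0,180,-29,-34,0,0,180,-29,-33,0,0,180,0,0,0,0,180,0,0,0,0,180]'
python3 - <<'E'
from w import *
p,d,c,T,o=wrist('w2')
print(o['time_s'],o['tool_pos'],o['finger_gap'],T[:3,3],c['fx'],c['cx'],c['cy'])
for z in(.038,.005):print(proj(c,T,[.5033,-.0335,z]))
E
```

```text
time_s: 4.03
tool_pos: [0.5891, 0.0662, 0.1338]
tool_rot: [-0.0, 0.979, -0.205, 0.0]
force: [-0.1, -1.1, -0.4]
finger_gap: 0.515
gripper_force: 20.6
time_s: 4.65
tool_pos: [0.5029, -0.0344, 0.1336]
tool_rot: [-0.0, 0.979, -0.205, 0.0]
force: [0.2, -0.5, -0.7]
finger_gap: 0.519
gripper_force: 20.6
4.65 [ 0.50287089 -0.03437285  0.1335802 ] 0.5189557690044225 [ 0.56322995 -0.06098609  0.27586733] 277.52453380028135 256.329437273884 189.76421612417047
[255.02675491 191.06650041]
[255.16927048 182.28923436]
```

View pics/w2.png

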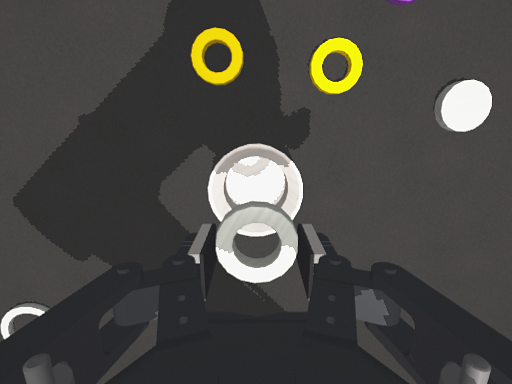

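Wrist view shows the held ring at (257,242), with the well rim behind it centred near (255,190), as predicted at (255,191). Checking the held ring's tilt from depth.

```bash
python3 - <<'E'
from w import *
p,d,c,T,o=wrist('w3')
pts=[]
for th in np.linspace(0,6.28,60):
    u,v=257+32*np.cos(th),242+31*np.sin(th);D=d[int(round(v)),int(round(u))]
    if D>0:pts.append((T@[(u-c['cx'])/c['fx']*D,(v-c['cy'])/c['fy']*D,D,1])[:3])
pts=np.array(pts);m=np.abs(pts[:,2]-np.median(pts[:,2]))<.02;q=pts[m];ce=q.mean(0);n=np.linalg.svd(q-ce)[2][2];print(len(q),ce*1e3,'tilt',np.degrees(np.arccos(abs(n[2]))),n,np.percentile(q[:,2],[5,50,95])*1e3, o['tool_pos']*1e3)
E
```

```text
60 [502.34880907 -34.6620344  139.52182822] tilt 0.5345183283100312 [-0.00172573 -0.00916796  0.99995648] [138.64821825 139.50615885 140.43688092] [502.99151482 -34.05704274 133.33663472]
```

Ring is level (0.5°) and centred within 1.5 mm of the axis. Lower and release.

```bash
python3 -m creep '[1,1,-40,0,180,0,0,-35,0,180,0,0,-15,0,180,0,0,0,0,180,0,0,0,0,180]'; python3 -m creep '[0,0,0,0,70,0,0,0,0,70,0,0,0,0,70,0,0,0,0,70,0,0,0,0,0]'; python3 -m creep '[0,0,30,0,0,0,0,50,0,0,0,0,30,0,0,0,0,0,0,0]'
python3 - <<'E'
from w import *
p,d,c,T,o=wrist('w4');uv=proj(c,T,[.5033,-.0335,.017]);print(o['time_s'],uv,o['tool_pos'])
x,y=int(uv[0]),int(uv[1]);k=p[max(y-60,0):y+60,x-60:x+60];cv2.imwrite('pics/w4c.png',cv2.resize(k,None,fx=4,fy=4))
for v in range(y-20,y+21,5):
    print([round(float((T@[(u-c['cx'])/c['fx']*d[v,u],(v-c['cy'])/c['fy']*d[v,u],d[v,u],1])[2]*1e3)) for u in range(x-28,x+29,4)])
E
```

```text
time_s: 5.38
tool_pos: [0.5048, -0.0332, 0.0449]
tool_rot: [-0.0, 0.979, -0.205, 0.001]
force: [-0.1, -0.3, 0.3]
finger_gap: 0.515
gripper_force: 20.6
time_s: 6.0
tool_pos: [0.5037, -0.0334, 0.0433]
tool_rot: [0.0, 0.979, -0.205, 0.0]
force: [-0.2, 0.1, 0.6]
finger_gap: 0.913
gripper_force: 0.0
time_s: 6.5
tool_pos: [0.505, -0.0333, 0.1564]
tool_rot: [-0.001, 0.979, -0.205, 0.002]
force: [-0.2, 0.1, -0.2]
finger_gap: 1.002
gripper_force: 0.0
6.5 [257.28723638 181.79734176] [ 0.50504925 -0.03328801  0.15638894]
[35, 30, 26, 4, 4, 3, 16, 14, 13, 5, 4, 4, 26, 31, 33]
[31, 26, 5, 5, 17, 17, 15, 15, 17, 16, 16, 4, 4, 4, 30]
[27, 4, 5, 17, 17, 17, 5, 5, 16, 15, 17, 17, 6, 5, 26]
[26, 4, 17, 16, 299, 3, 6, 5, 4, 4, 17, 17, 14, 5, 6]
[15, 4, 17, 16, 5, 5, 5, 4, 5, 4, 15, 16, 17, 4, 6]
[19, 4, 16, 16, 14, 4, 3, 5, 5, 6, 17, 18, 18, 3, 12]
[25, 6, 15, 17, 16, 13, 5, 4, 5, 15, 15, 17, 5, 3, 21]
[26, 17, 5, 15, 16, 16, 17, 18, 17, 17, 17, 4, 5, 13, 25]
[29, 25, 16, 6, 5, 15, 16, 16, 17, 15, 5, 5, 13, 25, 28]
```

View pics/w4c.png

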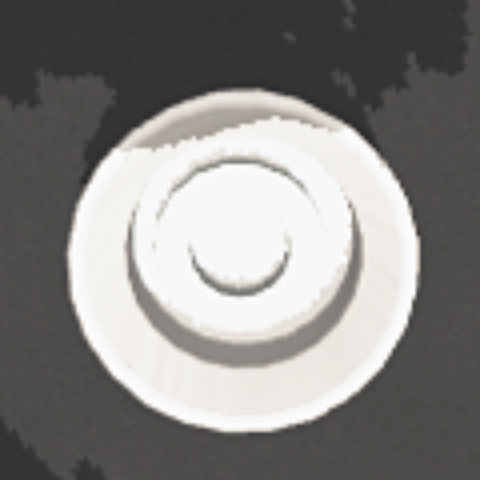

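Crop shows ring A flat in the well, hole at crop (240,250), with its top at about 17 mm all round. Going to ring B.

```bash
python3 -m creep '[39,-25,0,0,0,39,-25,0,0,0,39,-25,0,0,0,38,-25,0,0,0,0,0,0,0,0]'; python3 -m creep '[0,0,0,0,0,0,0,0,0,0]'
python3 - <<'E'
from w import *
p,d,c,T,o=wrist('w5');uv=proj(c,T,[.6618,-.135,.012]);e,hs=blob(p,uv)
u,v=np.array(e[0])+[17,0];D=d[int(v),int(u)];print(o['time_s'],o['tool_pos'],uv,e,plane(*ray(c,e[0],T),.012)*1e3,(T@[(u-c['cx'])/c['fx']*D,(v-c['cy'])/c['fy']*D,D,1])*1e3,p[int(v),int(u)])
E
```

```text
time_s: 7.18
tool_pos: [0.6588, -0.1349, 0.1481]
tool_rot: [0.001, 0.979, -0.206, -0.004]
force: [-0.6, 0.3, -1.0]
finger_gap: 0.998
gripper_force: 0.0
time_s: 7.42
tool_pos: [0.6582, -0.1329, 0.1537]
tool_rot: [-0.0, 0.979, -0.205, 0.0]
force: [0.5, 0.3, -0.3]
finger_gap: 0.999
gripper_force: 0.0
7.425 [ 0.65819656 -0.13286787  0.15371447] [256.5715209  175.47999024] ((256.9591369628906, 175.46673583984375), (41.57530212402344, 42.27745056152344), 89.43010711669922) [ 661.65060489 -135.37713199   12.        ] [ 654.47415462 -151.66274953   11.75831136 1000.        ] [229 234 230]
```

Ring B confirmed at (661.6,-135.4), top 11.8 mm, colour grey-white.

```bash
python3 -m creep '[3,-2,-50,0,0,0,0,-50,0,0,0,0,-38,0,0,0,0,-11,0,0,0,0,0,0,0]' 20; python3 -m creep '[0,0,0,0,180,0,0,0,0,180,0,0,0,0,180,0,0,0,0,180,0,0,0,0,180]'; python3 -m creep '[0,0,0,0,180,0,0,0,0,180,0,0,30,0,180,0,0,50,0,180,0,0,50,0,180]'; python3 -m creep '[-39,25,0,0,180,-39,25,0,0,180,-40,26,0,0,180,-39,25,0,0,180,0,0,0,0,180]'; python3 -m creep '[0,0,0,0,180]'
python3 - <<'E'
from w import *
p,d,c,T,o=wrist('w6');t=o['tool_pos']+[0,0,.006];print(o['time_s'],o['tool_pos'],proj(c,T,t));pts=[]
uc=proj(c,T,t)
for th in np.linspace(0,6.28,60):
    u,v=uc[0]+32*np.cos(th),uc[1]+31*np.sin(th);D=d[int(round(v)),int(round(u))]
    if D>0:pts.append((T@[(u-c['cx'])/c['fx']*D,(v-c['cy'])/c['fy']*D,D,1])[:3])
pts=np.array(pts);q=pts[np.abs(pts[:,2]-np.median(pts[:,2]))<.02];ce=q.mean(0);n=np.linalg.svd(q-ce)[2][2];print(len(q),ce*1e3,'tilt',np.degrees(np.arccos(abs(n[2]))))
g=p.min(axis=2)
E
```

```text
time_s: 8.1
tool_pos: [0.6619, -0.1353, 0.0053]
tool_rot: [0.0, 0.979, -0.205, 0.0]
force: [-0.3, 0.7, 0.5]
finger_gap: 1.001
gripper_force: 0.0
time_s: 8.72
tool_pos: [0.6626, -0.1354, 0.0063]
tool_rot: [-0.0, 0.979, -0.205, 0.001]
force: [-1.4, 0.9, 5.6]
finger_gap: 0.519
gripper_force: 19.9
time_s: 9.35
tool_pos: [0.6614, -0.1355, 0.1356]
tool_rot: [0.0, 0.979, -0.205, -0.0]
force: [0.6, 0.4, -0.9]
finger_gap: 0.517
gripper_force: 20.5
time_s: 9.98
tool_pos: [0.5033, -0.0332, 0.1351]
tool_rot: [-0.001, 0.979, -0.204, 0.001]
force: [0.3, -0.4, -0.4]
finger_gap: 0.516
gripper_force: 20.5
time_s: 10.1
tool_pos: [0.505, -0.0343, 0.1349]
tool_rot: [-0.0, 0.979, -0.205, 0.001]
force: [0.3, -0.3, -0.1]
finger_gap: 0.513
gripper_force: 20.5
10.1 [ 0.5050307  -0.03432331  0.1348756 ] [256.01625279 241.72884067]
60 [504.2663199  -34.29021367 140.01560027] tilt 0.5813944248882205
```

```bash
python3 -m creep '[-1,0,-40,0,180,0,0,-35,0,180,0,0,-16,0,180,0,0,0,0,180,0,0,0,0,180]'; python3 -m creep '[0,0,0,0,70,0,0,0,0,70,0,0,0,0,70,0,0,0,0,70,0,0,0,0,0]'; python3 -m creep '[0,0,30,0,0,0,0,50,0,0,0,0,30,0,0,0,0,0,0,0,0,0,0,0,0]'
python3 - <<'E'
from w import *
p,d,c,T,o=wrist('w7');uv=proj(c,T,[.5033,-.0335,.029]);print(o['time_s'],uv,o['tool_pos'])
x,y=int(uv[0]),int(uv[1]);k=p[max(y-60,0):y+60,x-60:x+60];cv2.imwrite('pics/w7c.png',cv2.resize(k,None,fx=4,fy=4))
for v in range(y-28,y+29,5):
    print([round(float((T@[(u-c['cx'])/c['fx']*d[v,u],(v-c['cy'])/c['fy']*d[v,u],d[v,u],1])[2]*1e3)) for u in range(x-32,x+33,4)])
E
```

```text
time_s: 10.78
tool_pos: [0.5048, -0.0345, 0.0449]
tool_rot: [-0.0, 0.979, -0.205, 0.001]
force: [-0.3, 1.0, -0.3]
finger_gap: 0.517
gripper_force: 20.6
time_s: 11.4
tool_pos: [0.5036, -0.0344, 0.0433]
tool_rot: [0.0, 0.979, -0.205, -0.0]
force: [-0.0, -0.9, 1.0]
finger_gap: 0.912
gripper_force: 0.0
time_s: 12.02
tool_pos: [0.5033, -0.0343, 0.1524]
tool_rot: [0.0, 0.979, -0.205, -0.001]
force: [-0.1, 0.3, 0.2]
finger_gap: 1.0
gripper_force: 0.0
12.025 [255.27909208 183.69720855] [ 0.50331896 -0.03430593  0.15241648]
[-2, 38, 37, 32, 30, 26, 3, 6, 5, 4, 5, 26, 29, 32, 35, 38, 0]
[37, 33, 30, 27, 4, 5, 6, 22, 27, 23, 4, 4, 5, 26, 30, 33, 37]
[34, 29, 26, 4, 5, 29, 29, 29, 27, 28, 30, 29, 4, 4, 4, 27, 33]
[32, 25, 4, 5, 29, 29, 29, 29, 27, 28, 28, 28, 29, 5, 4, 24, 29]
[29, 20, 4, 27, 29, 28, 5, 4, 6, 4, 4, 30, 29, 28, 5, 5, 28]
[27, 13, 4, 30, 27, 5, 5, 5, 5, 5, 5, 16, 29, 29, 5, 5, 27]
[29, 15, 3, 29, 29, 23, 4, 5, 4, 5, 5, 16, 28, 27, 5, 9, 25]
[28, 23, 5, 27, 28, 29, 18, 5, 295, 4, 14, 29, 29, 28, 4, 16, 28]
[31, 27, 14, 4, 29, 29, 29, 27, 26, 27, 27, 29, 29, 6, 10, 25, 29]
[32, 29, 26, 14, 6, 29, 29, 29, 29, 29, 29, 29, 5, 10, 23, 28, 32]
[35, 32, 28, 26, 20, 13, 8, 4, 5, 5, 8, 10, 18, 25, 27, 31, 34]
[38, 35, 32, 31, 28, 25, 23, 20, 20, 19, 22, 26, 28, 28, 31, 34, 38]
```

View pics/w7c.png

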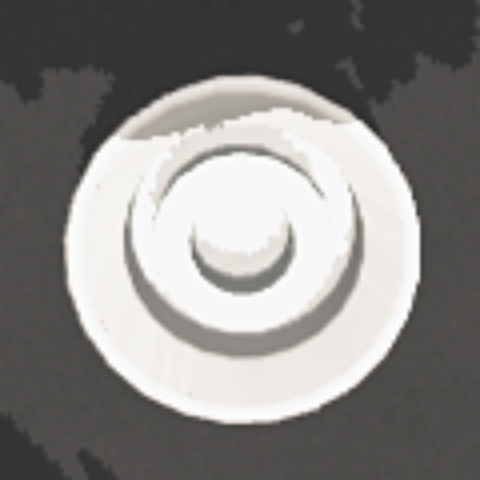

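The crop shows ring B flat on top of ring A, hole at crop (240,240). Its top is at about 29 mm all round, matching 5+12+12, and the gripper is clear. Handing in.

```bash
python3 -c "
from plant import ticket
print(ticket.close_job())"
```

```text
the job is handed in; nothing more can be done
None
```

Both bare-metal spacer rings lie flat and stacked at the bottom of the well (top face measured at about 29 mm, as expected), and the job was handed in at about 12 s of the 58 s allowed, with the gripper clear.

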